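# Fit the flanged pipe stub onto the studs of the pipe in the vise

## Robot

A 7-joint arm with a two-finger parallel gripper is mounted at the origin on the work surface. World frame = base frame: x ahead of the robot, y to its left, z up, the work surface at z = 0. Lengths are in m, angles in rad, forces in N, time in s.
With the tool pointing down it reaches from about 0.4 to 0.85 m from the base axis. Payload 10.4 kg.
Tool frame: the origin (TCP) lies midway between the tips of the shut fingers; the grasp point (between the pads) lies 19 mm behind it; z points along the fingers, y is the direction in which the jaws open and shut (so a half turn about z gives the same grasp; the last joint's range is limited). The gripper opens to 85 mm and grips with 20 to 120 N. Pads are 22 mm wide; open, the fingers measure 114 mm over their backs; the gripper's body (76 mm by 85 mm) begins 54 mm behind the grasp point. The pads swing forward as they close: fully open they stand 13 mm farther back than shut.
Start: joints at [1.125, 0.332, -0.065, 1.46, 0.022, 1.35, -0.088], TCP at [0.256, -0.57, 0.231] pointing down, gripper open.
Joint ranges: [-2.6, 2.6], [-0.5, 2.12], [-1.47, 1.34], [0.16, 2.42], [-1.27, 4.41], [0.06, 2.06], [-2.6, 2.6]. Speed limits (rad/s): [2.22, 2.22, 2.79, 2.79, 3.14, 3.14, 3.14].

## Interface

Orientations are given as a unit quaternion [x, y, z, w].
In Python, from workcell import manip, camera, camera_info, workorder, nets gives the robot as it stands.
- The arm moves only by the tool apply_moves, never from a script. Its argument "commands" is a list of rows, each a list of 5 numbers: the shift along the tool's x, y, z in m, then the turn about the tool's z in degrees, then the gripper command: -1 is fully open, 1 is shut, values between are in proportion. A call has 1 to 5 rows; each row shifts and turns the pose as measured when the row begins, along the tool's axes as they then stand; what a row does not reach is not made up. A row lasts 1/12 s, in which the tool goes at most 41.7 mm and 7.16 degrees, less where a joint would pass 70% of its speed; a pose out of reach is approached as far as the arm can. A call is refused whole if a number of a shift passes 0.0417 or a number of a turn 7.16, either way. A call with a gripper value outside its range is refused whole. The fingers move at their own pace and stop on an object; "squeeze" is the grip in N (left out, the last holds). Time passes only in rows, so rows that do not move let the fingers close. It gives the time, the measured TCP pose, the force and the opening at its end, in the units of the state.
- manip.get_obs(): the state, without advancing time (a new reading comes with each control period).
- camera(name): name is "scene" or "top" or "wrist"; returns (picture, depth): 384x512x3 uint8, red, green, blue; 384x512 float32, m along the optical axis (not along the pixel's ray), 0 where there is no reading.
- camera_info(name): a dict with "camera_matrix" (3x3 intrinsics, pixels), "xyz" and "rotation" of the camera in the world; the wrist camera has in their place "T_tool_cam" (4x4, takes a point from camera to tool coordinates, whose origin is the TCP and whose axes are the flange's). Camera axes: x right, y down, z forward; pixel columns grow to the right and rows downward; lengths in m; the calibration is good to about 2 mm. A picture is of the moment at which its call begins: read the wrist's pose just before it. camera_info takes no time and is no camera call.
- workorder.hand_in(): hands the job in, once; it reports no verdict.
Trained networks look in the newest picture that a camera, given by its name, has taken for a name from the list of things; names that differ only in an ending like _2 or _b are one class to them, and where a whole thing is asked for, a point or a joint stands for the part that bears it (a point fixed in the world has none). Each returns a list of dicts, best first, with "conf" (0 to 1); they miss things now and then, are a little off and sometimes report something else, mostly with a low value. They report only what shows in the picture. A call takes as long as a camera call. They do not tell look-alikes from the thing itself.
- nets.look_for(camera, thing): "rect" ([left, top, width, height] in pixels, round what is visible of it).
- nets.place_of(camera, thing): "xy" ([column, row] in pixels: a listed point, or the origin of a listed thing).
The state is a dict: "clock": time; "joint_pos": joint angles; "joint_velocities": joint speeds; "tau": joint torques, N m; "position": TCP position; "ee_rot": TCP orientation; "ft_force": force on the tool from outside, world axes, zero at the start; "torque": the same for the moment, N m; "grip_width": opening from 0.0 (shut) to 1.0 (fully open).
Only numpy, scipy, OpenCV 4.12 (cv2) and the standard library are available. Lean on these libraries where they do the work, as an engineer would, in place of code of your own. Each camera call takes 0.05 s, during which the arm holds its last target. There are 200 camera calls.

## Task

A short pipe stands upright in the vise, with a gasket on its end and a loose flange around it that carries four upright studs. Take the flanged pipe stub from the bench, turn it until its four holes match the studs, and lower it gently over them, neither ramming the studs nor letting it fall, until it sits flat and fully home on the gasket; then let go. Leave the spanner, the tin, the grinder and the nut tray where they lie.

Things in the scene. Friction and masses are not known exactly. Their poses are not given: they have to be found in the camera images.
- stub_center (a point): Loose part to fit: bare steel weld-neck pipe flange with a pipe stub welded on, about 0.6 to 0.87 kg, standing on the bench, pipe up. Point on its axis half-way up, 50 mm above its flat underside; z axis runs up the pipe. From below: disc 95 mm in diameter, 14 mm thick; neck 32 mm tapering to 21 mm at 32 mm up; pipe 21.3 mm in diameter to its open end 100 mm up. Grip it by the pipe.
- stub_face (a point): Centre of the flat underside (sealing face) of the stub, body flange_stub; axes as for stub_center. Through the 14 mm thick disc go four plain holes of 14 mm diameter, their centres on a circle of 65 mm diameter, at 45, 135, 225 and 315 degrees from this x axis.
- pipe_seat (a point): Centre of the top of the green gasket (45 mm in diameter) on the end of the pipe that stands upright in the vise, 147 mm above the bench; z points up the pipe's axis. The stub's sealing face must come to rest here. Its x axis is the vise's and does not tell the angle of the studs.
- stud_ends (a point): Point on the pipe's axis level with the ends of the studs, 33 mm above the gasket. Four bright studs, 12 mm in diameter, chamfered, stand 90 degrees apart on a circle of 65 mm diameter in a dark loose flange (95 mm wide, top 7 mm below the gasket). That flange stands at any angle on the pipe, so the studs' angle must be seen or felt; it turns stiffly (0.6 N m), so light rubbing leaves it still.
- vise: Blue drill-press vise bolted to the bench, origin on the bench under the pipe's axis. Its body lies below 80 mm and is 158 mm wide along y and 260 mm long along x (from -165 to 95 mm); the screw with a 130 mm wide cross handle sticks out along -x to 230 mm from the origin. It is fixed.
- spanner: Loose combination spanner, 200 mm long, lying flat on the bench along its x axis. Origin on the bench under its middle. Leave it alone.
- tin_center (a point): Open white tin, 78 mm in diameter and 88 mm high, with a green brush handle that slants out to 60 mm along +x and 195 mm above the bench. This point is its centre, 44 mm up. Leave it alone.
- grinder: Angle grinder lying across the bench beyond the tin, 75 mm high, its cutting disc (115 mm) on top. Origin on the bench under its gear head; the black body runs 270 mm along its -x, a side handle 142 mm along its +y. Leave it alone.
- nut_tray: Small red open tray of nuts, 100 x 140 x 30 mm, on the bench to the robot's right. Origin at the centre of its underside. Leave it alone.
Mind the look-alikes: they are no part of the job. Of the things that look like the part that bears stub_center, the smallest one is meant.

How it is judged:
By the outcome, as a careful person would: the job done as asked, in the order asked, and still so for the second after the job is handed in, with the robot touching nothing.
It also fails if it takes over 64 s, if anything falls off the work surface, if the arm or the gripper's body presses on something with over 40 N, if the wrist force passes 120 N, or if a joint passes its speed limit or range.

## Working session

There is one attempt and no reset: what is moved stays moved. The work goes in short steps, Python scripts to look and compute and a tool call to move; the robot and the scene stay as the last step left them, time stands still between calls to the robot, and variables do not carry over. Pictures are saved under pics/ and viewed, about 8 in all and at most 12, crops included, and the job is handed in when it is done.

Besides the shell and the picture viewer there is one more tool, called as name([rows], argument=value, ...), one row to a line, values as JSON. apply_moves: Moves the arm, as the interface text tells. Its arguments: {"type":"object","properties":{"commands":{"type":"array","items":{"type":"array","items":{"type":"number"}}},"squeeze":{"type":"number"}},"required":["commands"]}

```bash
ls; mkdir -p pics
cat > h.py <<'E'
import numpy as np, cv2
from scipy.spatial.transform import Rotation as R
from workcell import manip, camera, camera_info, workorder, nets
def pose(name):
    ci=camera_info(name); K=np.array(ci["camera_matrix"])
    if name=="wrist":
        o=manip.get_obs(); T=np.eye(4); T[:3,:3]=R.from_quat(o["ee_rot"]).as_matrix(); T[:3,3]=o["position"]
        return K,T@np.array(ci["T_tool_cam"])
    T=np.eye(4); r=np.array(ci["rotation"]); T[:3,:3]=r if r.shape==(3,3) else R.from_quat(r).as_matrix(); T[:3,3]=ci["xyz"]
    return K,T
def cloud(K,T,d):
    v,u=np.mgrid[:d.shape[0],:d.shape[1]]
    P=np.stack([(u-K[0,2])*d/K[0,0],(v-K[1,2])*d/K[1,1],d],-1)
    W=P@T[:3,:3].T+T[:3,3]; W[d==0]=np.nan
    return W
def pz(K,T,uv,z):
    r=T[:3,:3]@np.linalg.solve(K,[uv[0],uv[1],1.]); return T[:3,3]+r*(z-T[2,3])/r[2]
def proj(K,T,p):
    c=K@(T[:3,:3].T@(np.array(p)-T[:3,3])); return c[:2]/c[2]
def save(n,im): cv2.imwrite("pics/"+n,im[...,::-1])
E
python3 - <<'E'
from h import *
o=manip.get_obs(); print({k:np.round(v,3) for k,v in o.items()})
ims=[]
for c in("top","scene"):
    K,T=pose(c); im,d=camera(c); np.savez(c+".npz",im=im,d=d,K=K,T=T); ims.append(im)
    print(c,np.round(T,3).tolist(),K[0,0])
    for t in("stub_center","pipe_seat","stud_ends"):
        for r in nets.place_of(c,t)[:4]: print(c,t,np.round(r["xy"],1),round(r["conf"],2))
save("a_top.png",cv2.resize(ims[0],(800,600))); save("a_scene.png",cv2.resize(ims[1],(800,600)))
E
```

```text
pics
{'clock': np.float64(0.0), 'joint_pos': array([ 1.125,  0.333, -0.065,  1.461,  0.022,  1.35 , -0.088]), 'joint_velocities': array([ 0.002, -0.   ,  0.   ,  0.002, -0.001, -0.001, -0.001]), 'tau': array([-1.0000e-03, -6.2544e+01,  4.8000e-02, -3.9161e+01,  1.6000e-02,
        1.0000e-02, -0.0000e+00]), 'position': array([ 0.256, -0.57 ,  0.231]), 'ee_rot': array([ 0.978,  0.21 , -0.   , -0.001]), 'ft_force': array([-0.538, -0.213, -0.185]), 'torque': array([ 0.011, -0.074, -0.038]), 'grip_width': np.float64(1.007)}
top [[-0.012, -0.99, 0.139, 0.309], [-1.0, 0.014, 0.012, -0.149], [-0.013, -0.138, -0.99, 1.657], [0.0, 0.0, 0.0, 1.0]] 474.22518329844775
top stub_center [303.8 250.5] 0.94
top stub_center [284.2 150. ] 0.83
top stub_center [279.7 203.9] 0.69
top pipe_seat [148.7 190.1] 0.71
top stud_ends [146. 193.] 0.78
scene [[0.819, 0.365, -0.442, 1.085], [0.573, -0.541, 0.616, -0.902], [-0.014, -0.758, -0.652, 0.949], [0.0, 0.0, 0.0, 1.0]] 454.06055916503374
scene stub_center [224.8 224.7] 0.86
scene stub_center [160.8 209.6] 0.85
scene stub_center [272. 253.] 0.76
scene stub_center [309.  120.6] 0.7
scene pipe_seat [309.9 128.2] 0.63
scene stud_ends [309.4 120. ] 0.88
```

View pics/a_top.png

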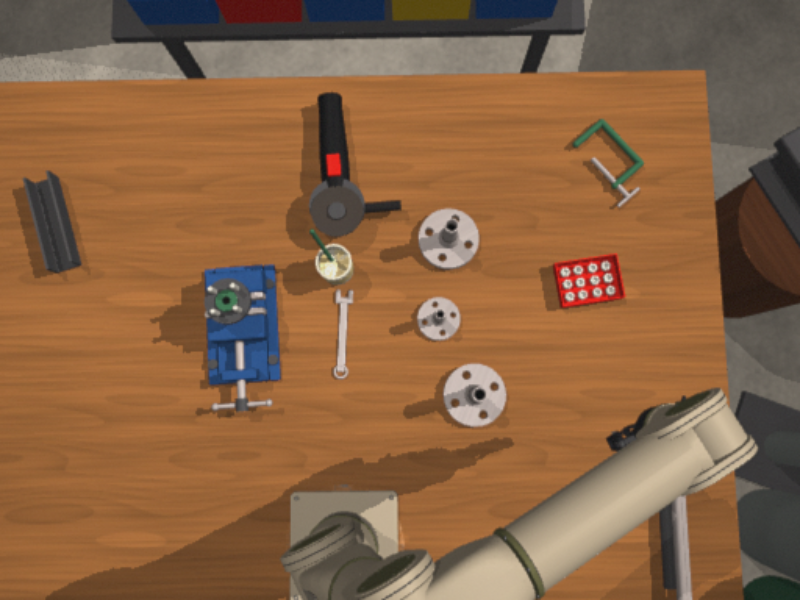

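View pics/a_scene.png

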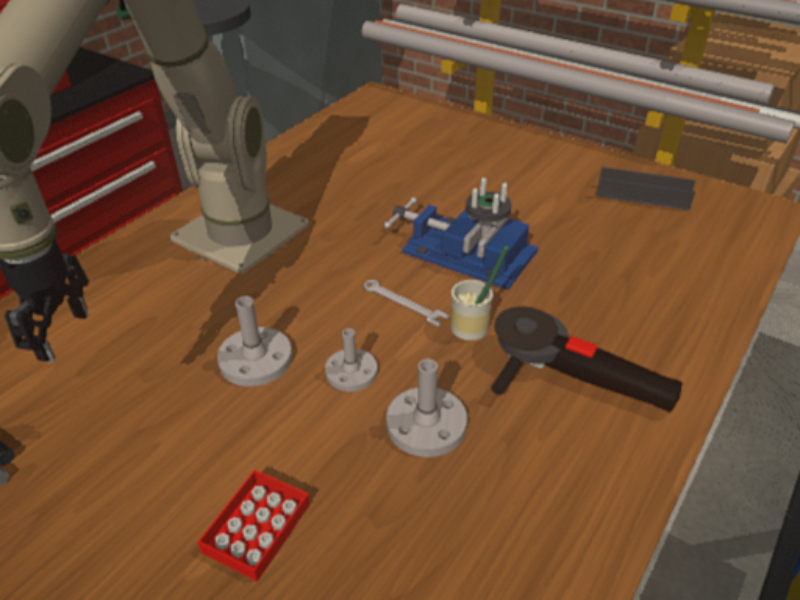

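Run:
```python
from h import *
f=np.load("top.npz"); W=cloud(f["K"],f["T"],f["d"])
np.set_printoptions(suppress=True,precision=3)
for n,uv in dict(a=(304,250),b=(284,150),c=(280,204),p=(148,190)).items():
    w=W[uv[1]-30:uv[1]+30,uv[0]-30:uv[0]+30].reshape(-1,3); w=w[~np.isnan(w[:,0])]
    zm=w[:,2].max(); top=w[w[:,2]>zm-.006]; 
    print(n,"zmax",zm,"top c",(top.min(0)+top.max(0))/2,np.ptp(top,axis=0),len(top))
    for lo,hi in((.006,.03),):
        q=w[(w[:,2]>lo)&(w[:,2]<hi)]; print("  disc",(q.min(0)+q.max(0))/2,np.ptp(q,axis=0),np.median(q[:,2]),len(q))
```

```text
a zmax 0.1531894322702585 top c [ 0.319 -0.285  0.15 ] [0.025 0.02  0.006] 8
  disc [ 0.33  -0.289  0.018] [0.204 0.205 0.024] 0.019884234867295403 1234
b zmax 0.1519259113447997 top c [ 0.668 -0.238  0.149] [0.028 0.023 0.006] 9
  disc [ 0.682 -0.228  0.018] [0.215 0.213 0.024] 0.019739195014183863 1151
c zmax 0.10513059018923077 top c [ 0.489 -0.213  0.103] [0.017 0.017 0.005] 10
  disc [ 0.49  -0.21   0.018] [0.21  0.21  0.024] 0.012253483974541846 784
p zmax 0.18869044108892896 top c [0.517 0.229 0.186] [0.054 0.058 0.006] 11
  disc [0.546 0.253 0.018] [0.214 0.213 0.024] 0.015076932756996508 674
```

The top view (800x600) shows three bare flanged stubs: the smallest at (439,318), and larger look-alikes at (449,239) and (475,395). The vise with its green gasket and four studs is at (227,300), and the spanner, tin, grinder and tray are nearby. The scene view agrees, with the small stub at (350,365).

```bash
python3 -c "
from h import *
print(np.round(camera_info('wrist')['T_tool_cam'],3), camera_info('wrist')['camera_matrix'])"
```

```text
[[ 0.001 -0.96  -0.281  0.071]
 [ 1.     0.001 -0.    -0.   ]
 [ 0.001 -0.281  0.96  -0.142]
 [ 0.     0.     0.     1.   ]] [[304.68531885   0.         248.86467655]
 [  0.         304.68531885 196.62592174]
 [  0.           0.           1.        ]]
```

apply_moves([
  [0,0,-0.04,0,-1],
  [0.02,-0.012,-0.03,0,-1],
  [0.035,-0.0225,0,0,-1],
  [0.035,-0.0225,0,0,-1],
  [0.035,-0.0225,0,0,-1],
])

```text
clock: 0.82
position: [0.3322, -0.4496, 0.3018]
ee_rot: [0.98, 0.201, -0.002, -0.001]
ft_force: [1.6, -0.9, 0.9]
grip_width: 0.999
```

apply_moves([
  [0.035,-0.0225,0,0,-1],
  [0.035,-0.0225,0,0,-1],
  [0.035,-0.0225,0,0,-1],
  [0.035,-0.0225,0,0,-1],
  [0,0,0,0,-1],
])

```text
clock: 1.23
position: [0.4299, -0.3017, 0.3035]
ee_rot: [0.979, 0.206, -0.0, -0.0]
ft_force: [0.3, 1.2, -0.0]
grip_width: 0.998
```

```bash
cat > look.py <<'E'
from h import *
import sys
n=sys.argv[1]; K,T=pose("wrist"); im,d=camera("wrist")
np.savez(n+".npz",im=im,d=d,K=K,T=T); save(n+".png",im)
for t in sys.argv[2:]:
    for r in nets.place_of("wrist",t)[:3]: print(t,np.round(r["xy"],1),round(r["conf"],2))
E
python3 look.py w1 stub_center stub_face
python3 - <<'E'
from h import *
for n,z in(("top",.103),("w1",.103)):
  f=np.load(n+".npz");print(n,proj(f["K"],f["T"],[.489,-.213,z]),proj(f["K"],f["T"],[.489,-.213,0.014]))
E
```

```text
stub_center [204.9  91.2] 0.97
stub_center [210.1 236.1] 0.96
stub_face [206.4  92.6] 0.66
top [281.50344694 200.39998866] [280.51256761 203.36361873]
w1 [195.36852657  88.69478906] [206.59201693  92.55538148]
```

View pics/w1.png

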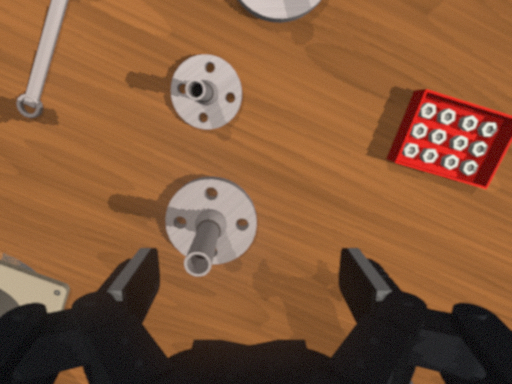

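The wrist view shows the small stub's pipe top at (200,90) and its disc at (206,92), with holes near (230,97), (182,88), (209,67) and (204,118). A larger look-alike sits at (210,222). I'll take a second, nearer view.

apply_moves([
  [0.025,-0.025,0.02,0,-1],
  [0.025,-0.025,0.02,0,-1],
  [0.0,-0.005,0,0,-1],
  [0,0,0,0,-1],
])

```text
clock: 1.72
position: [0.4467, -0.2455, 0.2615]
ee_rot: [0.981, 0.194, -0.002, 0.002]
ft_force: [0.2, -1.5, 0.3]
grip_width: 1.003
```

```bash
python3 look.py w2 stub_center stub_face
cat > fit.py <<'E'
from h import *
import sys
# rectify the disc's top plane; find ring of dark holes by correlation over angle
def rect(f,c,z,half=.06,s=400):
    g=np.linspace(-half,half,s); X,Y=np.meshgrid(c[0]+g,c[1]+g)
    P=np.stack([X,Y,np.full_like(X,z)],-1); C=(P-f["T"][:3,3])@f["T"][:3,:3]; uv=C@f["K"].T
    uv=uv[...,:2]/uv[...,2:]; return cv2.remap(f["im"],uv[...,0].astype(np.float32),uv[...,1].astype(np.float32),cv2.INTER_LINEAR)
if __name__=="__main__":
  np.set_printoptions(suppress=True,precision=4)
  for n in sys.argv[1:]:
    f=np.load(n+".npz"); W=cloud(f["K"],f["T"],f["d"]); c0=np.array([.489,-.213])
    m=np.hypot(W[...,0]-c0[0],W[...,1]-c0[1])<.075
    q=W[m&(W[...,2]>.008)&(W[...,2]<.02)]; print(n,"disc z",np.median(q[:,2]),"circle",cv2.minEnclosingCircle(q[:,:2].astype(np.float32)))
    t=W[m&(W[...,2]>.09)]; print(" pipe top",t[:,2].max(),(t.min(0)+t.max(0))/2)
    zt=np.median(q[:,2]); c,_=cv2.minEnclosingCircle(q[:,:2].astype(np.float32))
    # circle from silhouette of the disc
    I=cv2.GaussianBlur(cv2.cvtColor(rect(f,c0,.014),cv2.COLOR_RGB2GRAY),(5,5),0).astype(float)
    S=cv2.cvtColor(rect(f,c0,.014),cv2.COLOR_RGB2HSV)[...,1]
    mask=((S<60)*255).astype(np.uint8); nn,l,st,ce=cv2.connectedComponentsWithStats(mask); k=1+st[1:,4].argmax()
    cn=cv2.convexHull(np.argwhere(l==k)[:,::-1].astype(np.int32)); (cx,cy),r=cv2.minEnclosingCircle(cn); px=.12/399
    print(" disc silhouette",c0+(np.array([cx,cy])-199.5)*px,r*px)
    best=[]
    g=np.linspace(-1,1,13)*.006; d=np.array([(a,b) for a in g for b in g if np.hypot(a,b)<.0055])
    for dx in np.arange(-.006,.0061,.001):
      for dy in np.arange(-.006,.0061,.001):
        for a in range(0,90):
          th=np.radians(a+45+90*np.arange(4)); s=0
          C=np.stack([dx+.0325*np.cos(th),dy+.0325*np.sin(th)],-1)[:,None]+d[None]
          p=np.clip(np.round(C/px+199.5).astype(int),0,399); v=S[p[...,1],p[...,0]].astype(float).mean()
          best.append((v,c0[0]+dx,c0[1]+dy,a))
    best.sort(reverse=True); print(" sat fit",np.array(best[:4]))
    save(n+"_rect.png",rect(f,c0,.014))
E
python3 fit.py w1 w2
```

```text
stub_center [243.2 275.7] 0.72
stub_face [234.3 121. ] 0.94
stub_face [243.3 254.7] 0.57
w1 disc z 0.013264630525525484 circle ((0.4885454773902893, -0.21135544776916504), 0.04770449548959732)
 pipe top 0.3832645545392854 [ 0.464  -0.2298  0.2371]
 disc silhouette [ 0.4886 -0.2121] 0.04787418222068844
 sat fit [[122.9691   0.488   -0.213   58.    ]
 [122.8222   0.489   -0.213   58.    ]
 [122.7706   0.488   -0.213   59.    ]
 [122.2268   0.489   -0.213   59.    ]]
w2 disc z 0.013254628451142836 circle ((0.4883521497249603, -0.2116090953350067), 0.04770819470286369)
 pipe top 0.3571071572280653 [ 0.4573 -0.2295  0.2237]
 disc silhouette [ 0.4886 -0.2118] 0.047674253076539004
 sat fit [[136.3892   0.489   -0.212   58.    ]
 [135.6907   0.489   -0.212   59.    ]
 [135.1598   0.489   -0.213   58.    ]
 [134.8119   0.489   -0.213   59.    ]]
```

apply_moves([
  [0.026,-0.0075,0.03,0,-0.4],
  [0.0255,-0.0075,0.03,0,-0.4],
  [0,0,0,0,-0.4],
  [0,0,0,0,-0.4],
])

```text
clock: 2.2
position: [0.4899, -0.2223, 0.2032]
ee_rot: [0.982, 0.187, 0.001, 0.006]
ft_force: [-0.2, -1.2, -0.2]
grip_width: 0.701
```

```bash
cat > to.py <<'E'
from h import *
import sys
t=np.array([float(x) for x in sys.argv[1:4]]); o=manip.get_obs(); r=R.from_quat(o["ee_rot"]); M=r.as_matrix()
print("tool shift",np.round(M.T@(t-o["position"]),4),"pos",np.round(o["position"],4),"yaw",round(np.degrees(np.arctan2(M[1,0],M[0,0])),2),"zaxis",np.round(M[:,2],4),"F",np.round(o["ft_force"],2),"T",np.round(o["torque"],2),"j",np.round(o["joint_pos"],2),o["clock"],round(float(o["grip_width"]),3))
E
python3 to.py .4886 -.212 .059
```

```text
tool shift [ 0.0026 -0.0117  0.1441] pos [ 0.4899 -0.2223  0.2032] yaw 21.55 zaxis [ 0.0039 -0.0106 -0.9999] F [-0.16 -1.24 -0.16] T [-0.01  0.03  0.02] j [ 0.67  0.18 -0.37  1.72  0.08  1.25 -0.92] 2.2 0.701
```

apply_moves([
  [0.0025,-0.011,0.03,0,-0.4],
  [0,0,0.02,0,-0.4],
  [0,0,0,0,-0.4],
  [0,0,0,0,-0.4],
])

```text
clock: 2.53
position: [0.4885, -0.2182, 0.1552]
ee_rot: [0.983, 0.183, 0.002, 0.008]
ft_force: [-0.0, 0.3, -0.3]
grip_width: 0.705
```

```bash
python3 to.py .4886 -.212 .059
```

```text
tool shift [ 0.0022 -0.0072  0.0961] pos [ 0.4885 -0.2182  0.1552] yaw 21.1 zaxis [ 0.0076 -0.0139 -0.9999] F [-0.02  0.3  -0.26] T [ 0.01 -0.06 -0.01] j [ 0.66  0.21 -0.37  1.79  0.09  1.15 -0.94] 2.5333 0.705
```

apply_moves([
  [0.001,-0.004,0,0,-0.4],
  [0.001,-0.004,0,0,-0.4],
])

```text
clock: 2.7
position: [0.4876, -0.2127, 0.1577]
ee_rot: [0.983, 0.181, 0.003, 0.009]
ft_force: [-0.0, 0.6, 0.1]
grip_width: 0.7
```

```bash
python3 to.py .4886 -.212 .059
```

```text
tool shift [ 0.0009 -0.0021  0.0987] pos [ 0.4876 -0.2127  0.1577] yaw 20.86 zaxis [ 0.0097 -0.0156 -0.9998] F [-0.03  0.55  0.12] T [-0.02 -0.02 -0.02] j [ 0.66  0.2  -0.38  1.8   0.09  1.15 -0.96] 2.7 0.7
```

apply_moves([
  [0,0,0,0,-0.4],
  [0,0,0,0,-0.4],
])

```text
clock: 2.87
position: [0.4885, -0.2128, 0.1603]
ee_rot: [0.983, 0.181, 0.005, 0.01]
ft_force: [-0.4, 0.8, -0.6]
grip_width: 0.701
```

```bash
python3 to.py .4886 -.212 .059
```

```text
tool shift [-0.0002 -0.0028  0.1013] pos [ 0.4885 -0.2128  0.1603] yaw 20.85 zaxis [ 0.0128 -0.0172 -0.9998] F [-0.44  0.81 -0.64] T [ 0.01  0.02 -0.05] j [ 0.66  0.19 -0.38  1.8   0.09  1.15 -0.96] 2.8667 0.701
```

apply_moves([
  [0,0,0.01,0,-0.4],
  [0,0,0.01,0,-0.4],
  [0,0,0,0,-0.4],
])

```text
clock: 3.12
position: [0.4897, -0.2136, 0.1404]
ee_rot: [0.983, 0.181, 0.006, 0.011]
ft_force: [-0.9, 0.6, -0.1]
grip_width: 0.697
```

```bash
python3 to.py .4886 -.212 .059
```

```text
tool shift [-0.0012 -0.0038  0.0814] pos [ 0.4897 -0.2136  0.1404] yaw 20.86 zaxis [ 0.0161 -0.019  -0.9997] F [-0.89  0.65 -0.1 ] T [0.01 0.04 0.01] j [ 0.65  0.21 -0.38  1.82  0.1   1.1  -0.96] 3.1167 0.697
```

```bash
cat > st.py <<'E'
from h import *
o=manip.get_obs(); M=R.from_quat(o["ee_rot"]).as_matrix(); np.set_printoptions(suppress=True,precision=4)
print(o["clock"],o["joint_pos"],o["joint_velocities"],o["position"],M[:2,2],np.degrees(np.arctan2(M[1,0],M[0,0])),o["tau"])
E
python3 st.py
```

```text
3.1167 [ 0.6539  0.2142 -0.3754  1.8183  0.1027  1.1048 -0.965 ] [ 0.002  -0.011   0.0014 -0.01   -0.0053  0.0144  0.0031] [ 0.4897 -0.2136  0.1404] [ 0.0161 -0.019 ] 20.862199349816986 [ -0.1808 -50.8577  -2.7095 -37.5409   0.1571  -0.5518  -0.0654]
```

apply_moves([
  [0,0,0,0,-0.4],
])

```text
clock: 3.2
position: [0.4895, -0.2135, 0.1398]
ee_rot: [0.983, 0.181, 0.006, 0.011]
ft_force: [-0.3, 0.9, 0.5]
grip_width: 0.703
```

```bash
python3 st.py
```

```text
3.2 [ 0.6539  0.2151 -0.3754  1.8189  0.1029  1.1044 -0.965 ] [-0.0014  0.0171  0.0014  0.0205  0.0033 -0.0151 -0.0004] [ 0.4895 -0.2135  0.1398] [ 0.0153 -0.0186] 20.86722534447887 [  0.0565 -49.1393  -2.4046 -35.6124   0.1072  -0.1492  -0.0179]
```

apply_moves([
  [0,0,0.0013,0,-0.4],
])

```text
clock: 3.28
position: [0.4893, -0.2135, 0.1381]
ee_rot: [0.983, 0.181, 0.006, 0.01]
ft_force: [0.5, 0.1, 0.5]
grip_width: 0.701
```

```bash
python3 st.py
```

```text
3.2833 [ 0.6537  0.217  -0.3753  1.8204  0.1036  1.1017 -0.9655] [-0.0025  0.0266  0.0018  0.0211  0.0095 -0.0382 -0.0068] [ 0.4893 -0.2135  0.1381] [ 0.0146 -0.0183] 20.86905400722716 [  0.0177 -49.7394  -2.5122 -36.0625   0.0637  -0.0279   0.0149]
```

apply_moves([
  [-0.0004,-0.0018,0.01,0,-0.4],
  [-0.0004,-0.0018,0.01,0,-0.4],
])

```text
clock: 3.45
position: [0.4886, -0.2112, 0.1182]
ee_rot: [0.983, 0.181, 0.007, 0.011]
ft_force: [0.1, 0.1, -0.7]
grip_width: 0.695
```

```bash
python3 -c "
from h import camera
camera('wrist');camera('wrist')"; python3 to.py .4886 -.212 .059
```

```text
tool shift [0.0002 0.0005 0.0578] pos [ 0.4874 -0.2106  0.1168] yaw 20.87 zaxis [ 0.0141 -0.018  -0.9997] F [-0.41  0.55 -0.48] T [0.01 0.02 0.02] j [ 0.65  0.23 -0.38  1.85  0.11  1.06 -0.98] 3.55 0.703
```

apply_moves([
  [0.0002,0.0004,0.016,0,-0.4],
  [0,0,0.016,0,-0.4],
  [0,0,0.016,0,-0.4],
  [0,0,0.009,0,-0.4],
])

```text
clock: 3.88
position: [0.49, -0.2123, 0.0595]
ee_rot: [0.983, 0.181, 0.007, 0.011]
ft_force: [-0.4, 1.0, 0.6]
grip_width: 0.699
```

```bash
python3 look.py w3; python3 -c "
from h import camera
camera('wrist')"; python3 to.py .4886 -.212 .059
```

```text
tool shift [-0.001  -0.0005  0.0006] pos [ 0.4897 -0.2121  0.0596] yaw 20.9 zaxis [ 0.0165 -0.019  -0.9997] F [-0.48 -0.08  0.45] T [0.03 0.04 0.  ] j [ 0.64  0.31 -0.37  1.89  0.15  0.94 -1.01] 3.9833 0.698
```

View pics/w3.png

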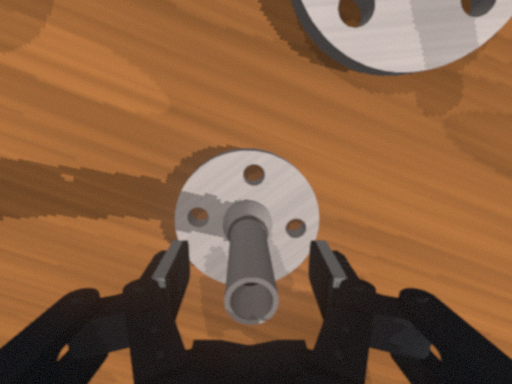

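The stub's pipe (top at (250,300)) is centred between the open fingers, over the disc at (247,217), and the pads clear the disc. Closing now.

apply_moves([
  [-0.0008,-0.0005,0,0,0.2],
  [0,0,0,0,0.7],
  [0,0,0,0,1],
  [0,0,0,0,1],
  [0,0,0,0,1],
], squeeze=70)

```text
clock: 4.4
position: [0.4898, -0.2118, 0.0624]
ee_rot: [0.983, 0.181, 0.007, 0.011]
ft_force: [-0.6, 1.2, -6.7]
grip_width: 0.231
```

```bash
python3 to.py .4886 -.212 .059
```

```text
tool shift [-0.0012 -0.0003  0.0034] pos [ 0.4898 -0.2118  0.0624] yaw 20.9 zaxis [ 0.0186 -0.0195 -0.9996] F [-0.58  1.17 -6.66] T [ 0.12  0.1  -0.02] j [ 0.64  0.31 -0.37  1.89  0.15  0.95 -1.01] 4.4 0.231
```

apply_moves([
  [0,0,0,0,1],
  [0,0,0,0,1],
])

```text
clock: 4.57
position: [0.4896, -0.2119, 0.0624]
ee_rot: [0.983, 0.181, 0.007, 0.011]
ft_force: [0.9, -0.3, -3.3]
grip_width: 0.232
```

```bash
python3 to.py .4886 -.212 .059
```

```text
tool shift [-0.001  -0.0003  0.0034] pos [ 0.4896 -0.2119  0.0624] yaw 20.9 zaxis [ 0.0186 -0.0196 -0.9996] F [ 0.91 -0.25 -3.25] T [ 0.2  -0.12 -0.  ] j [ 0.64  0.31 -0.37  1.89  0.15  0.94 -1.01] 4.5667 0.232
```

apply_moves([
  [0,0,-0.02,0,1],
  [0,0,-0.03,0,1],
  [0,0,-0.03,0,1],
  [0,0,-0.03,0,1],
  [0,0,-0.03,0,1],
])

```text
clock: 4.98
position: [0.4805, -0.2071, 0.1973]
ee_rot: [0.983, 0.182, -0.001, 0.006]
ft_force: [1.2, -1.2, -5.8]
grip_width: 0.228
```

apply_moves([
  [0,0,-0.03,0,1],
  [0,0,-0.03,0,1],
  [0,0,-0.03,0,1],
])

```text
clock: 5.23
position: [0.4784, -0.2055, 0.29]
ee_rot: [0.983, 0.182, -0.003, 0.005]
ft_force: [0.5, -0.6, -6.7]
grip_width: 0.233
```

```bash
python3 look.py w4;python3 to.py .51 .10 .30
```

```text
tool shift [ 0.1369 -0.2752 -0.0074] pos [ 0.4804 -0.206   0.2967] yaw 20.93 zaxis [ 0.004  -0.0136 -0.9999] F [ 2.49 -0.12  0.59] T [-0.1 -0.4  0. ] j [ 0.67  0.09 -0.38  1.62  0.05  1.43 -0.92] 5.2833 0.232
```

View pics/w4.png

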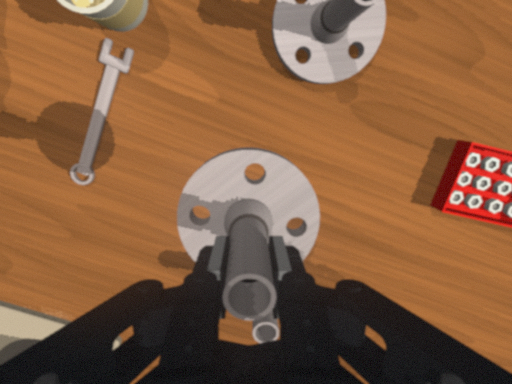

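Gripped and lifted: the disc hangs at (247,215) with holes at (255,173), (201,213) and (296,226). The spanner (95,120) and tin are untouched. On to the vise.

apply_moves([
  [0.006,-0.02,0,0,1],
  [0.01,-0.035,0,0,1],
  [0.01,-0.035,0,0,1],
  [0.01,-0.035,0,0,1],
  [0.01,-0.035,0,0,1],
])

```text
clock: 5.7
position: [0.466, -0.0449, 0.2943]
ee_rot: [0.985, 0.173, 0.001, 0.01]
ft_force: [1.9, -0.7, -5.8]
grip_width: 0.234
```

apply_moves([
  [0.01,-0.035,0,0,1],
  [0.01,-0.035,0,0,1],
  [0.01,-0.035,0,0,1],
  [0.01,-0.035,0,0,1],
  [0.006,-0.02,0,0,1],
])

```text
clock: 6.12
position: [0.4498, 0.1318, 0.2883]
ee_rot: [0.985, 0.175, 0.0, 0.01]
ft_force: [-0.1, 0.4, -6.0]
grip_width: 0.23
```

```bash
python3 -c "
from h import camera
camera('top')"; python3 look.py w5 pipe_seat stud_ends;python3 to.py .44 .18 .30
```

```text
pipe_seat [170.3  78.2] 0.88
stud_ends [159.7  76.3] 0.96
tool shift [ 0.0076 -0.0527 -0.0131] pos [0.4509 0.1276 0.2881] yaw 19.98 zaxis [ 0.0036 -0.0215 -0.9998] F [-0.24 -0.48 -6.75] T [-0.02 -0.02  0.03] j [ 0.35 -0.01 -0.72  1.73  0.02  1.42 -1.6 ] 6.3167 0.231
```

View pics/w5.png

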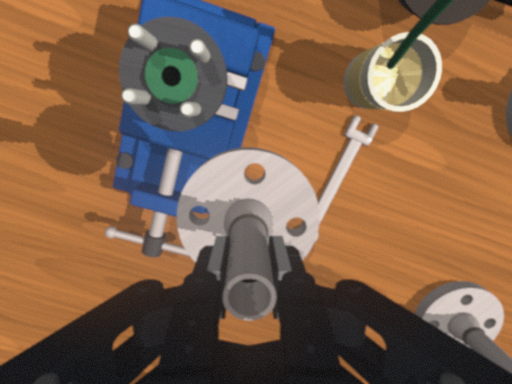

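The view shows the studs' tops near (138,35), (200,45), (190,110) and (132,97) around the gasket at (172,75), and the stub in hand at (247,215). Next I'll measure both.

```bash
cat > m.py <<'E'
from h import *
from scipy.optimize import minimize
from fit import rect
import sys
np.set_printoptions(suppress=True,precision=4)
CI=np.array(camera_info("wrist")["T_tool_cam"])
def studs(f,c0=(.532,.228),ztop=.180):
    W=cloud(f["K"],f["T"],f["d"]); r=np.hypot(W[...,0]-c0[0],W[...,1]-c0[1])
    g=W[(r<.02)]; print("gasket z",np.nanmedian(g[:,2]),len(g))
    m=((r<.055)&(W[...,2]>ztop-.008)&(W[...,2]<ztop+.008)).astype(np.uint8)
    n,l,s,c=cv2.connectedComponentsWithStats(m)
    P=[]
    for k in range(1,n):
        if s[k,4]>15:
            w=W[l==k]; P.append(np.r_[(w[:,:2].min(0)+w[:,:2].max(0))/2,np.median(w[:,2]),s[k,4]])
    P=np.array(P); print("blobs",P)
    fitring(P[:,:2])
def fitring(P):
    c=P.mean(0); 
    def e(v):
        a=np.arctan2(P[:,1]-v[1],P[:,0]-v[0]); k=np.round((a-v[2])/(np.pi/2)); th=v[2]+k*np.pi/2
        return ((P-v[:2]-.0325*np.stack([np.cos(th),np.sin(th)],-1))**2).sum()*1e6
    b=min((minimize(e,[c[0],c[1],a],method="Nelder-Mead") for a in np.radians([0,20,45,70])),key=lambda r:r.fun)
    print("ring centre",b.x[:2],"angle mod 90",np.degrees(b.x[2])%90,"rms mm",np.sqrt(b.fun/len(P)))
    return b.x
def held(f):
    # in tool frame
    C=cloud(f["K"],CI,f["d"]); s=(np.hypot(C[...,0],C[...,1])<.06)&(C[...,2]>.035)&(C[...,2]<.075)
    q=C[s]; A=np.c_[q[:,:2],np.ones(len(q))]
    w=np.ones(len(q),bool)
    for _ in range(8):
        x=np.linalg.lstsq(A[w],q[w,2],rcond=None)[0]; w=abs(A@x-q[:,2])<.002
    print("disc-top plane slope x,y (rad), z0:",x,w.sum())
    g={"im":f["im"],"K":f["K"],"T":CI}; z=x[2]; px=.12/399
    I=rect(g,(0,0),z); S=cv2.cvtColor(I,cv2.COLOR_RGB2HSV)[...,1]; save("held.png",I)
    (cx,cy),rr=cv2.minEnclosingCircle(q[w][:,:2].astype(np.float32)); print("disc centre tool",cx,cy,rr)
    v=S.copy(); m=(v>70).astype(np.uint8); n,l,st,ce=cv2.connectedComponentsWithStats(m)
    P=np.array([ (ce[k]-199.5)*px for k in range(1,n) if 250<st[k,4]<2500]); 
    P=P[abs(np.hypot(P[:,0]-cx,P[:,1]-cy)-.0325)<.004]; print("holes tool",P)
    fitring(P)
if __name__=="__main__":
    for n in sys.argv[1:]:
        f=np.load(n+".npz"); print(n)
        for g in (studs,held):
            try: g(f)
            except Exception as e: print(g.__name__,e)
E
python3 m.py w4 w5
```

```text
w4
gasket z nan 0
blobs []
studs too many indices for array: array is 1-dimensional, but 2 were indexed
disc-top plane slope x,y (rad), z0: [0.0088 0.008  0.0485] 8640
disc centre tool -0.0019116561161354184 -0.0010860777692869306 0.04785838723182678
holes tool [[ 0.0046 -0.0322]
 [ 0.0317  0.003 ]
 [-0.0034  0.0301]]
ring centre [ 0.0002 -0.0011] angle mod 90 7.359259926407809 rms mm 1.003794408036726
w5
gasket z 0.1461128392647456 1749
blobs [[  0.5366   0.2559   0.1783 258.    ]
 [  0.5428   0.2108   0.1784 234.    ]
 [  0.4914   0.2499   0.1783 219.    ]
 [  0.4976   0.2045   0.1783 190.    ]]
ring centre [0.5171 0.2303] angle mod 90 52.778514399267785 rms mm 0.220344698544198
disc-top plane slope x,y (rad), z0: [0.0073 0.0101 0.0486] 8625
disc centre tool -0.0019230286125093699 -0.0014232961693778634 0.047942209988832474
holes tool [[ 0.0022 -0.0321]
 [ 0.0065 -0.0327]
 [ 0.0319  0.003 ]
 [-0.0032  0.0299]]
ring centre [ 0.0003 -0.0009] angle mod 90 7.021947463296726 rms mm 1.8349660333013027
  return np.nanmean(a, axis, out=out, keepdims=keepdims)
```

apply_moves([
  [0.002,-0.03,0,0,1],
  [0.002,-0.03,0,0,1],
  [0.002,-0.028,0,0,1],
  [0,0,0,5,1],
  [0,0,0,7,1],
])

```text
clock: 6.73
position: [0.4279, 0.2072, 0.2838]
ee_rot: [0.998, 0.061, -0.0, 0.013]
ft_force: [0.1, -1.5, -6.5]
grip_width: 0.232
```

apply_moves([
  [0,0,0,7,1],
  [0,0,0,7,1],
  [0,0,0,7,1],
  [0,0,0,7,1],
  [0,0,0,6,1],
])

```text
clock: 7.15
position: [0.4294, 0.199, 0.2816]
ee_rot: [0.974, -0.225, 0.002, 0.013]
ft_force: [0.7, -0.3, -7.3]
grip_width: 0.23
```

```bash
python3 -c "
from h import camera
camera('top');camera('top')"; python3 look.py w6;python3 to.py .426 .213 .28; sed -i 's/c0=(.532,.228)/c0=(.517,.230)/; s/ztop-.008/ztop-.004/; s/ztop+.008/ztop+.004/' m.py; python3 m.py w5 w6
```

```text
tool shift [-0.008  -0.0101  0.0015] pos [0.4289 0.2005 0.2818] yaw -25.26 zaxis [-8.000e-04 -2.700e-02 -9.996e-01] F [-0.95  0.54 -6.73] T [ 0.19  0.04 -0.02] j [ 0.11  0.02 -0.66  1.73  0.03  1.42 -2.57] 7.3 0.234
w5
gasket z 0.14640657815419356 1804
blobs [[  0.5367   0.2559   0.1787 215.    ]
 [  0.5429   0.2108   0.1786 214.    ]
 [  0.4913   0.2501   0.1785 192.    ]
 [  0.4974   0.2046   0.1785 173.    ]]
ring centre [0.5171 0.2304] angle mod 90 52.655428141241266 rms mm 0.17390258093347713
disc-top plane slope x,y (rad), z0: [0.0081 0.0108 0.0485] 8625
disc centre tool -0.0020444055553525686 -0.0008253961568698287 0.047941964119672775
holes tool [[ 0.002  -0.0315]
 [ 0.0064 -0.0321]
 [ 0.0317  0.0036]
 [-0.0033  0.0305]]
ring centre [ 0.0002 -0.0003] angle mod 90 7.0303856200895325 rms mm 1.8533560116876908
w6
gasket z 0.1463970488977369 1696
blobs [[  0.5432   0.2108   0.1786 209.    ]
 [  0.5367   0.2559   0.1787 197.    ]
 [  0.4977   0.2044   0.1785 174.    ]
 [  0.4914   0.2499   0.1785 170.    ]]
ring centre [0.5173 0.2302] angle mod 90 52.90981567558622 rms mm 0.1924286547641245
disc-top plane slope x,y (rad), z0: [0.0095 0.0085 0.0485] 8633
disc centre tool -0.002043274464085698 -0.0005703399074263871 0.04781721532344818
holes tool [[ 0.0316  0.0038]
 [-0.0035  0.0308]]
ring centre [0.0281 0.0355] angle mod 90 7.426955719024957 rms mm 0.8023664412911341
```

apply_moves([
  [0,0,0,-5,1],
  [0,0,0,-7,1],
  [0,0,0,-7,1],
  [0,0,0,-7,1],
  [0,0,0,-7,1],
])

```text
clock: 7.72
position: [0.4285, 0.2001, 0.2812]
ee_rot: [0.997, 0.077, -0.002, 0.014]
ft_force: [0.1, -0.7, -5.8]
grip_width: 0.229
```

apply_moves([
  [0,0,0,-7,1],
  [0,0,0,-7,1],
  [0,0,0,-7,1],
  [0,0,0,-7,1],
  [0,0,0,-7,1],
])

```text
clock: 8.13
position: [0.4285, 0.1991, 0.2805]
ee_rot: [0.925, 0.38, -0.006, 0.013]
ft_force: [-0.0, -0.6, -6.6]
grip_width: 0.228
```

apply_moves([
  [0,0,0,-7,1],
  [0,0,0,-7,1],
  [0,0,0,-4,1],
])

```text
clock: 8.38
position: [0.4285, 0.1984, 0.2801]
ee_rot: [0.85, 0.527, -0.009, 0.012]
ft_force: [0.1, 0.3, -5.1]
grip_width: 0.229
```

```bash
python3 -c "
from h import camera
camera('top');camera('top')"; python3 to.py .467 .143 .28
```

```text
tool shift [-0.032   0.0593  0.0016] pos [0.4285 0.1983 0.2801] yaw 63.2 zaxis [-0.002  -0.0294 -0.9996] F [-0.28  0.3  -5.96] T [ 0.09 -0.05 -0.02] j [ 0.13  0.02 -0.68  1.73  0.03  1.42 -1.02] 8.4833 0.229
```

apply_moves([
  [-0.01,0.02,0,-1,1],
  [-0.011,0.02,0,-1,1],
  [-0.011,0.019,0,-1,1],
])

```text
clock: 8.73
position: [0.4663, 0.1471, 0.2819]
ee_rot: [0.836, 0.549, -0.008, 0.011]
ft_force: [0.5, 1.0, -6.4]
grip_width: 0.234
```

```bash
cat > tilt.py <<'E'
from h import *
import sys
CI=np.array(camera_info("wrist")["T_tool_cam"])
def plane(q):
    A=np.c_[q[:,:2],np.ones(len(q))]; w=np.ones(len(q),bool)
    for t in (.02,.01,.005,.003,.002,.002): x=np.linalg.lstsq(A[w],q[w,2],rcond=None)[0]; w=abs(A@x-q[:,2])<t
    return x
for n in sys.argv[1:]:
    f=np.load(n+".npz"); C=cloud(f["K"],CI,f["d"]); W=cloud(f["K"],f["T"],f["d"])
    b=plane(W[abs(W[...,2])<.01])
    s=(np.hypot(C[...,0],C[...,1])<.06)&(C[...,2]>.035)&(C[...,2]<.075); d=plane(W[s])
    print(n,"bench slope",np.round(b,4),"disc slope",np.round(d[:2],4),"stub tilt rel. bench (axis xy)",np.round(-(d-b)[:2],4))
E
python3 look.py w7; python3 to.py .467 .143 .28; python3 tilt.py w2 w4 w5 w6 w7; python3 m.py w7
```

```text
tool shift [ 0.0003 -0.0024  0.0016] pos [0.4691 0.1418 0.2817] yaw 66.27 zaxis [-9.000e-04 -3.010e-02 -9.995e-01] F [ 3.41 -6.78 -6.95] T [-0.57 -0.51 -0.01] j [ 0.19  0.05 -0.61  1.69  0.06  1.42 -0.84] 8.7833 0.229
w2 bench slope [ 0.0011  0.001  -0.0011] disc slope [0. 0.] stub tilt rel. bench (axis xy) [0.0011 0.001 ]
w4 bench slope [ 0.0011  0.0011 -0.0012] disc slope [-0.0146 -0.0058] stub tilt rel. bench (axis xy) [0.0157 0.0069]
w5 bench slope [ 0.0011  0.0011 -0.0015] disc slope [-0.006  -0.0116] stub tilt rel. bench (axis xy) [0.0071 0.0128]
w6 bench slope [ 0.0011  0.0011 -0.0015] disc slope [-0.006  -0.0156] stub tilt rel. bench (axis xy) [0.007  0.0167]
w7 bench slope [ 0.0009  0.0011 -0.0015] disc slope [-0.0111 -0.0325] stub tilt rel. bench (axis xy) [0.0121 0.0335]
w7
gasket z 0.14632752466806515 1915
blobs [[  0.5364   0.2563   0.1787 238.    ]
 [  0.491    0.2497   0.1784 211.    ]
 [  0.5425   0.2109   0.1786 203.    ]
 [  0.4972   0.2046   0.1785 181.    ]]
ring centre [0.5168 0.2304] angle mod 90 52.948951846061284 rms mm 0.20348699708938564
disc-top plane slope x,y (rad), z0: [0.0079 0.0071 0.0485] 8630
disc centre tool -0.0014338751789182425 -0.0015215055318549275 0.047873467206954956
holes tool [[ 0.0051 -0.0326]
 [ 0.0323  0.0027]
 [-0.0028  0.0298]]
ring centre [ 0.0008 -0.0014] angle mod 90 7.278213455280316 rms mm 0.9828958340191023
```

apply_moves([
  [0,0,-0.03,3,1],
  [0,0,-0.03,3,1],
  [0,0,-0.03,0,1],
])

```text
clock: 9.03
position: [0.468, 0.1396, 0.3669]
ee_rot: [0.869, 0.495, -0.014, 0.011]
ft_force: [1.3, 1.2, -7.0]
grip_width: 0.228
```

```bash
python3 -c "
from h import camera
camera('top');camera('top')"; python3 to.py .467 .143 .28
```

```text
tool shift [ 0.003  -0.0045  0.0911] pos [0.4698 0.141  0.3712] yaw 59.6 zaxis [-0.0053 -0.031  -0.9995] F [ 0.82  1.13 -6.81] T [ 0.19 -0.08 -0.05] j [ 0.19  0.04 -0.6   1.52  0.05  1.6  -0.95] 9.1333 0.231
```

apply_moves([
  [0,0,0.01,0,1],
  [0,0,0.01,0,1],
  [0,0,0.01,0,1],
  [0,0,0.01,0,1],
  [0,0,0.01,0,1],
])

```text
clock: 9.55
position: [0.4686, 0.139, 0.3134]
ee_rot: [0.868, 0.496, -0.011, 0.012]
ft_force: [0.6, 0.0, -6.1]
grip_width: 0.231
```

```bash
python3 -c "
from h import camera
camera('top');camera('top')"; python3 to.py .467 .143 .28
```

```text
tool shift [ 0.0044 -0.0032  0.0325] pos [0.4679 0.1387 0.3126] yaw 59.46 zaxis [-0.0106 -0.0322 -0.9994] F [-0.67 -0.44 -6.55] T [ 0.07 -0.02 -0.03] j [ 0.19  0.05 -0.6   1.64  0.05  1.49 -0.95] 9.65 0.229
```

apply_moves([
  [0.0,-0.03,0,0,1],
  [0,-0.03,0,0,1],
  [0,-0.03,0,0,1],
])

```text
clock: 9.9
position: [0.3921, 0.1811, 0.3094]
ee_rot: [0.871, 0.492, -0.014, 0.01]
ft_force: [-0.3, 0.4, -4.8]
grip_width: 0.229
```

```bash
python3 -c "
from h import camera
camera('top');camera('top')"; python3 to.py .467 .143 .28
```

```text
tool shift [0.005  0.0878 0.0306] pos [0.3893 0.1844 0.3103] yaw 59.35 zaxis [-0.0131 -0.0322 -0.9994] F [ 0.35 -0.42 -5.11] T [ 0.06 -0.07 -0.02] j [ 0.15 -0.1  -0.66  1.76 -0.04  1.49 -1.03] 10.0 0.23
```

apply_moves([
  [0.0,0.01,0,0,1],
  [0,0.02,0,0,1],
  [0,0.02,0,0,1],
  [0,0.02,0,0,1],
  [0,0.02,0,0,1],
])

```text
clock: 10.42
position: [0.47, 0.1383, 0.3126]
ee_rot: [0.867, 0.498, -0.012, 0.013]
ft_force: [0.2, -0.7, -6.2]
grip_width: 0.229
```

```bash
python3 -c "
from h import camera
camera('top');camera('top')"; python3 to.py .467 .143 .28
```

```text
tool shift [ 0.0049 -0.0078  0.0316] pos [0.4715 0.1359 0.3118] yaw 59.47 zaxis [-0.0085 -0.0347 -0.9994] F [-0.69 -0.27 -5.83] T [ 0.12  0.06 -0.02] j [ 0.19  0.05 -0.6   1.63  0.06  1.49 -0.95] 10.5167 0.23
```

apply_moves([
  [0.02,-0.012,0,0,1],
  [0.03,-0.02,0,0,1],
  [0.03,-0.02,0,0,1],
  [0.03,-0.02,0,0,1],
  [0.03,-0.02,0,0,1],
])

```text
clock: 10.93
position: [0.474, 0.2941, 0.3037]
ee_rot: [0.875, 0.484, -0.014, 0.015]
ft_force: [1.5, -0.7, -5.7]
grip_width: 0.226
```

apply_moves([
  [0.03,-0.02,0,0,1],
  [0.03,-0.02,0,0,1],
  [0.02,-0.012,0.01,0,1],
  [0.005,-0.004,0.03,0,1],
  [0,0,0.03,0,1],
])

```text
clock: 11.35
position: [0.4739, 0.407, 0.2298]
ee_rot: [0.874, 0.485, -0.01, 0.011]
ft_force: [1.0, 0.1, -7.9]
grip_width: 0.227
```

apply_moves([
  [0,0,0.03,0,1],
  [0,0,0.03,0,1],
  [0,0,0.03,0,1],
  [0,0,0.02,0,1],
])

```text
clock: 11.68
position: [0.4756, 0.4033, 0.1103]
ee_rot: [0.875, 0.485, -0.011, 0.011]
ft_force: [-1.1, -0.8, -6.8]
grip_width: 0.228
```

```bash
python3 -c "
from h import camera
camera('top')"; python3 look.py w8; python3 tilt.py w8; python3 to.py .46 .42 .064
```

```text
w8 bench slope [ 0.0011  0.0011 -0.0019] disc slope [-0.0243 -0.0369] stub tilt rel. bench (axis xy) [0.0255 0.0381]
tool shift [ 0.009  -0.0225  0.0448] pos [0.4748 0.4019 0.1092] yaw 57.97 zaxis [-0.0124 -0.0322 -0.9994] F [-0.41 -1.   -6.96] T [-0.06  0.03 -0.06] j [-0.26  0.54 -0.7   1.55  0.37  1.22 -1.59] 11.7833 0.23
```

apply_moves([
  [0,0,0.012,0,1],
  [0,0,0.012,0,1],
  [0,0,0.01,0,1],
  [0,0,0.004,0,1],
])

```text
clock: 12.12
position: [0.4783, 0.4021, 0.0726]
ee_rot: [0.875, 0.483, -0.01, 0.01]
ft_force: [0.0, -0.3, -6.8]
grip_width: 0.229
```

```bash
python3 to.py .46 .42 .064
```

```text
tool shift [ 0.0056 -0.0251  0.0082] pos [0.4783 0.4021 0.0726] yaw 57.82 zaxis [-0.0073 -0.0279 -0.9996] F [ 0.01 -0.29 -6.82] T [0.02 0.03 0.01] j [-0.27  0.58 -0.68  1.58  0.4   1.15 -1.61] 12.1167 0.229
```

apply_moves([
  [0,0,0.003,0,1],
  [0,0,0.003,0,1],
])

```text
clock: 12.28
position: [0.4788, 0.4023, 0.0665]
ee_rot: [0.875, 0.483, -0.009, 0.01]
ft_force: [-0.2, 0.1, -6.5]
grip_width: 0.229
```

```bash
python3 to.py .46 .42 .064
```

```text
tool shift [ 0.005  -0.0254  0.0021] pos [0.4788 0.4023 0.0665] yaw 57.8 zaxis [-0.0064 -0.0272 -0.9996] F [-0.19  0.06 -6.48] T [ 0.09  0.   -0.01] j [-0.27  0.58 -0.68  1.58  0.4   1.14 -1.61] 12.2833 0.229
```

apply_moves([
  [0,0,0.002,0,1],
  [0,0,0.002,0,1],
])

```text
clock: 12.45
position: [0.4791, 0.4024, 0.063]
ee_rot: [0.875, 0.483, -0.009, 0.01]
ft_force: [-6.5, -8.7, 17.5]
grip_width: 0.227
```

apply_moves([
  [0,0,0.002,0,1],
])

```text
clock: 12.53
position: [0.4792, 0.4024, 0.063]
ee_rot: [0.875, 0.483, -0.009, 0.011]
ft_force: [-10.0, -11.7, 25.2]
grip_width: 0.231
```

```bash
python3 to.py .46 .42 .064
```

```text
tool shift [ 0.0046 -0.0256 -0.0014] pos [0.4792 0.4024 0.063 ] yaw 57.79 zaxis [-0.0047 -0.0274 -0.9996] F [ -9.96 -11.67  25.22] T [-2.26  2.18  0.  ] j [-0.27  0.59 -0.68  1.59  0.41  1.14 -1.62] 12.5333 0.231
```

apply_moves([
  [0,0,0,0,0.2],
  [0,0,0,0,0.2],
  [0,0,0,0,0.2],
])

```text
clock: 12.78
position: [0.4808, 0.4044, 0.0668]
ee_rot: [0.875, 0.483, -0.006, 0.01]
ft_force: [0.0, 0.5, -0.5]
grip_width: 0.403
```

```bash
python3 -c "
from h import camera
camera('top')"; python3 look.py w9; python3 tilt.py w9; python3 m.py w9|tail -12; python3 to.py .46 .42 .064
```

```text
w9 bench slope [ 0.001   0.0011 -0.0018] disc slope [-0.1485 -0.1676] stub tilt rel. bench (axis xy) [0.1495 0.1686]
w9
gasket z 0.020864504717571786 3
blobs []
studs too many indices for array: array is 1-dimensional, but 2 were indexed
disc-top plane slope x,y (rad), z0: [-0.0211  0.0122  0.0538] 8577
disc centre tool -0.004885721951723099 -0.0017206366173923016 0.047900326550006866
holes tool [[ 0.0015 -0.0332]
 [ 0.0288  0.0021]
 [-0.0059  0.0293]]
ring centre [-0.0026 -0.0019] angle mod 90 6.8969809638832515 rms mm 1.058998752664459
tool shift [ 0.0023 -0.0259  0.0022] pos [0.4807 0.4043 0.0666] yaw 57.79 zaxis [ 1.000e-04 -2.370e-02 -9.997e-01] F [0.69 0.45 0.31] T [0.07 0.04 0.04] j [-0.27  0.58 -0.68  1.58  0.41  1.14 -1.62] 12.8833 0.4
```

apply_moves([
  [-0.0025,-0.001,0.003,0,0.2],
  [-0.002,-0.0007,0.003,0,0.2],
])

```text
clock: 13.05
position: [0.4774, 0.4019, 0.0612]
ee_rot: [0.875, 0.483, -0.005, 0.01]
ft_force: [0.6, -0.4, 0.1]
grip_width: 0.4
```

apply_moves([
  [0,0,0,0,0.6],
  [0,0,0,0,1],
  [0,0,0,0,1],
  [0,0,0,0,1],
], squeeze=70)

```text
clock: 13.38
position: [0.4773, 0.4011, 0.0606]
ee_rot: [0.876, 0.483, -0.005, 0.01]
ft_force: [1.7, 0.1, 0.8]
grip_width: 0.228
```

```bash
python3 -c "
from h import camera
camera('top')"; python3 look.py w10; python3 m.py w10|tail -7; python3 to.py .46 .42 .064
```

```text
studs too many indices for array: array is 1-dimensional, but 2 were indexed
disc-top plane slope x,y (rad), z0: [-0.0197  0.0022  0.047 ] 8868
disc centre tool -0.0002646001521497965 -0.0010008931858465075 0.0479092001914978
holes tool [[ 0.0061 -0.0321]
 [ 0.0333  0.003 ]
 [-0.0015  0.0303]]
ring centre [ 0.0019 -0.0009] angle mod 90 6.99628029609207 rms mm 1.077671349531202
tool shift [ 0.0067 -0.0247 -0.0039] pos [0.4773 0.4011 0.0606] yaw 57.75 zaxis [ 0.0015 -0.0228 -0.9997] F [ 1.27 -1.2   1.58] T [ 0.01  0.1  -0.03] j [-0.27  0.58 -0.68  1.6   0.41  1.12 -1.62] 13.4833 0.23
  return np.nanmean(a, axis, out=out, keepdims=keepdims)
```

apply_moves([
  [0,0,-0.015,0,1],
  [0,0,-0.03,0,1],
  [0,0,-0.03,0,1],
  [0,0,-0.03,0,1],
  [0,0,-0.03,0,1],
])

```text
clock: 13.9
position: [0.4717, 0.3993, 0.1915]
ee_rot: [0.875, 0.484, -0.016, 0.012]
ft_force: [-0.1, -0.3, -6.4]
grip_width: 0.237
```

apply_moves([
  [0,0,-0.03,0,1],
  [0,0,-0.03,0,1],
  [0,0,-0.02,0,1],
])

```text
clock: 14.15
position: [0.4708, 0.4017, 0.2779]
ee_rot: [0.874, 0.485, -0.017, 0.012]
ft_force: [-0.5, 1.1, -6.4]
grip_width: 0.233
```

```bash
python3 -c "
from h import camera
camera('top')"; python3 look.py w11; python3 tilt.py w11;  python3 to.py .467 .143 .28
```

```text
w11 bench slope [ 0.0011  0.0012 -0.0019] disc slope [-0.0032 -0.0173] stub tilt rel. bench (axis xy) [0.0042 0.0184]
tool shift [-0.2226  0.1338  0.0078] pos [0.4714 0.4028 0.2787] yaw 58.03 zaxis [-0.0157 -0.0347 -0.9993] F [ 0.58  0.86 -6.59] T [ 0.18 -0.03 -0.06] j [-0.25  0.42 -0.74  1.34  0.29  1.53 -1.53] 14.25 0.238
```

apply_moves([
  [-0.012,0.013,0,-1,1],
  [-0.022,0.023,0,-1,1],
  [-0.022,0.023,0,0,1],
  [-0.022,0.023,0,0,1],
  [-0.022,0.023,0,0,1],
])

```text
clock: 14.67
position: [0.5043, 0.2662, 0.2745]
ee_rot: [0.861, 0.509, -0.021, 0.008]
ft_force: [-0.0, -0.3, -6.0]
grip_width: 0.227
```

apply_moves([
  [-0.013,0.014,0,0,1],
  [-0.008,0.008,0,0,1],
])

```text
clock: 14.83
position: [0.514, 0.2291, 0.2712]
ee_rot: [0.862, 0.506, -0.025, 0.009]
ft_force: [0.2, -0.2, -5.8]
grip_width: 0.233
```

```bash
cat > al.py <<'E'
from h import *
from m import fitring
from fit import rect
from tilt import plane
import sys
CI=np.array(camera_info("wrist")["T_tool_cam"])
def al(n,tgt=(.517,.2303),ang=52.85):
    f=np.load(n+".npz"); C=cloud(f["K"],CI,f["d"]); W=cloud(f["K"],f["T"],f["d"])
    s=(np.hypot(C[...,0],C[...,1])<.06)&(C[...,2]>.035)&(C[...,2]<.075)
    x=plane(W[s]); q=W[s]; q=q[abs(q[:,:2]@x[:2]+x[2]-q[:,2])<.0025]
    (cx,cy),r=cv2.minEnclosingCircle(q[:,:2].astype(np.float32)); z=x[0]*cx+x[1]*cy+x[2]
    nrm=np.array([-x[0],-x[1],1]); bot=np.array([cx,cy,z])-.014*nrm
    o=manip.get_obs(); M=R.from_quat(o["ee_rot"]).as_matrix(); T=f["T"]@np.linalg.inv(CI)
    yaw=np.degrees(np.arctan2(T[1,0],T[0,0]))
    d=np.r_[np.array(tgt)-bot[:2],0]
    print("underside centre",np.round(bot,4),"r",round(r,4),"tilt",np.round(nrm[:2]+[.0011,.0011],4),"yaw",round(yaw,2),"turn needed(tool)",round(yaw-(ang+7.4),2),"tool shift for xy (world-horizontal)",np.round(M.T@d,4))
al(sys.argv[1])
E
sed -i 's/^for n in sys.argv\[1:\]:/for n in (sys.argv[1:] if __name__=="__main__" else []):/' tilt.py
python3 -c "
from h import camera
camera('top')"; python3 look.py w12; python3 al.py w12;  python3 to.py .517 .2303 .28
```

```text
underside centre [0.5122 0.2242 0.2097] r 0.0478 tilt [0.0238 0.028 ] yaw 60.66 turn needed(tool) 0.41 tool shift for xy (world-horizontal) [ 0.0076  0.0012 -0.0004]
tool shift [ 0.0024  0.0013 -0.0092] pos [0.5144 0.2284 0.2709] yaw 60.72 zaxis [-0.034  -0.0413 -0.9986] F [ 0.53 -0.04 -6.48] T [ 0.09 -0.13 -0.05] j [ 0.06  0.29 -0.7   1.5   0.2   1.48 -1.16] 14.9333 0.232
```

apply_moves([
  [0.0075,0.0012,0.014,0.4,1],
])

```text
clock: 15.02
position: [0.5189, 0.2338, 0.2576]
ee_rot: [0.865, 0.502, -0.024, 0.01]
ft_force: [0.9, 0.9, -4.6]
grip_width: 0.233
```

```bash
python3 -c "
from h import camera
camera('top');camera('top')"; python3 look.py w13; python3 al.py w13;  python3 to.py .517 .2303 .28
```

```text
underside centre [0.5144 0.2319 0.1915] r 0.0477 tilt [0.0285 0.0272] yaw 60.35 turn needed(tool) 0.1 tool shift for xy (world-horizontal) [-0.0001  0.003  -0.    ]
tool shift [-0.0051  0.0013 -0.026 ] pos [0.5174 0.2343 0.2538] yaw 60.41 zaxis [-0.0382 -0.0424 -0.9984] F [ 0.21  0.26 -5.55] T [ 0.13 -0.07 -0.05] j [ 0.05  0.31 -0.7   1.51  0.21  1.45 -1.18] 15.1667 0.233
```

```bash
for i in 1 2 3; do python3 -c "
from h import camera
camera('top');camera('top')"; python3 to.py .517 .2303 .28|cut -c1-190; done
```

```text
tool shift [-0.0056  0.0012 -0.024 ] pos [0.5179 0.2348 0.2557] yaw 60.43 zaxis [-0.0355 -0.0413 -0.9985] F [-0.86  0.05 -5.25] T [ 0.14 -0.08  0.06] j [ 0.05  0.31 -0.7   1.5   0.21  1.45 -
tool shift [-0.0056  0.0007 -0.0232] pos [0.5183 0.2346 0.2565] yaw 60.39 zaxis [-0.0341 -0.041  -0.9986] F [ 0.43  0.27 -6.25] T [ 0.16 -0.11  0.03] j [ 0.05  0.31 -0.7   1.5   0.21  1.45 -
tool shift [-0.0054  0.0004 -0.0229] pos [0.5186 0.2343 0.2568] yaw 60.35 zaxis [-0.0335 -0.041  -0.9986] F [ 0.24 -0.81 -6.35] T [ 0.14 -0.09 -0.01] j [ 0.05  0.31 -0.7   1.5   0.21  1.45 -
```

apply_moves([
  [0,0,-0.04,0,1],
])

```text
clock: 15.55
position: [0.5172, 0.2337, 0.2899]
ee_rot: [0.864, 0.502, -0.031, 0.009]
ft_force: [0.4, -0.7, -7.5]
grip_width: 0.23
```

```bash
cat > w.py <<'E'
from h import *
import sys
for i in range(int(sys.argv[1])):
    camera("top"); o=manip.get_obs(); M=R.from_quat(o["ee_rot"]).as_matrix()
    if i==int(sys.argv[1])-1 or len(sys.argv)>2: print(round(float(o["clock"]),2),np.round(o["position"],4),np.round(M[:2,2],4),round(float(o["ft_force"][2]),1))
E
python3 w.py 2 v
```

```text
15.6 [0.5203 0.2364 0.3026] [-0.0308 -0.0401] 4.0
15.65 [0.5213 0.2376 0.3021] [-0.0266 -0.0376] -4.7
```

apply_moves([
  [0,0,0,0,1],
])

```text
clock: 15.73
position: [0.5216, 0.238, 0.3028]
ee_rot: [0.864, 0.503, -0.02, 0.01]
ft_force: [-0.6, -0.5, -7.5]
grip_width: 0.235
```

```bash
python3 w.py 7 v
```

```text
15.78 [0.5217 0.2382 0.3032] [-0.0241 -0.0365] -5.4
15.83 [0.5214 0.238  0.3025] [-0.0253 -0.037 ] -6.6
15.88 [0.5211 0.2376 0.3017] [-0.0266 -0.0377] -6.8
15.93 [0.521  0.2374 0.3013] [-0.0274 -0.0381] -7.1
15.98 [0.521  0.2373 0.3012] [-0.0278 -0.0383] -5.3
16.03 [0.521  0.2373 0.3012] [-0.0278 -0.0383] -7.5
16.08 [0.521  0.2373 0.3013] [-0.0278 -0.0382] -5.9
```

apply_moves([
  [0,0,0.035,0,1],
])

```text
clock: 16.17
position: [0.5224, 0.2379, 0.2716]
ee_rot: [0.864, 0.503, -0.017, 0.01]
ft_force: [1.5, 1.3, -5.1]
grip_width: 0.232
```

```bash
python3 w.py 7
```

```text
16.52 [0.5206 0.2364 0.2679] [-0.026  -0.0372] -6.1
```

apply_moves([
  [0,0,-0.041,0,1],
])

```text
clock: 16.6
position: [0.5192, 0.2358, 0.3017]
ee_rot: [0.864, 0.503, -0.027, 0.009]
ft_force: [0.8, -1.3, -7.6]
grip_width: 0.232
```

```bash
python3 w.py 3 v
```

```text
16.65 [0.5223 0.2384 0.315 ] [-0.0221 -0.0357] 3.8
16.7 [0.5233 0.2396 0.3144] [-0.0179 -0.0331] -5.1
16.75 [0.5229 0.2394 0.3119] [-0.0198 -0.034 ] -6.2
```

apply_moves([
  [0,0,0,0,1],
])

```text
clock: 16.83
position: [0.523, 0.2394, 0.312]
ee_rot: [0.864, 0.503, -0.017, 0.01]
ft_force: [-0.4, 0.4, -6.7]
grip_width: 0.231
```

```bash
python3 w.py 5
```

```text
17.08 [0.5227 0.2392 0.3112] [-0.0207 -0.0345] -6.9
```

apply_moves([
  [0,0,0.041,0,1],
])

```text
clock: 17.17
position: [0.5245, 0.24, 0.2766]
ee_rot: [0.864, 0.503, -0.012, 0.01]
ft_force: [3.5, 1.8, -5.6]
grip_width: 0.23
```

```bash
python3 w.py 7
```

```text
17.52 [0.5225 0.2382 0.2718] [-0.0186 -0.0333] -5.6
```

apply_moves([
  [0,0,-0.041,0,1],
])

```text
clock: 17.6
position: [0.5209, 0.2375, 0.3057]
ee_rot: [0.864, 0.503, -0.022, 0.009]
ft_force: [0.3, -0.5, -8.1]
grip_width: 0.231
```

```bash
python3 w.py 3 v
```

```text
17.65 [0.524  0.2402 0.319 ] [-0.0143 -0.0315] 4.4
17.7 [0.525  0.2414 0.3185] [-0.0101 -0.0289] -5.0
17.75 [0.5245 0.2411 0.316 ] [-0.0121 -0.0299] -6.6
```

apply_moves([
  [0,0,0,0,1],
])

```text
clock: 17.83
position: [0.5248, 0.2412, 0.3162]
ee_rot: [0.864, 0.503, -0.012, 0.01]
ft_force: [-0.6, -1.0, -7.9]
grip_width: 0.231
```

```bash
python3 w.py 5; python3 look.py w14; python3 al.py w14
```

```text
18.08 [0.5244 0.2409 0.3153] [-0.013  -0.0304] -6.9
underside centre [0.523  0.2396 0.2542] r 0.0478 tilt [0.0031 0.0146] yaw 60.38 turn needed(tool) 0.13 tool shift for xy (world-horizontal) [-0.011  -0.0007  0.0004]
```

apply_moves([
  [-0.0095,-0.0006,0.03,0,1],
])

```text
clock: 18.22
position: [0.5206, 0.2348, 0.2898]
ee_rot: [0.864, 0.504, -0.009, 0.01]
ft_force: [1.4, 2.2, -5.1]
grip_width: 0.23
```

```bash
python3 w.py 6
```

```text
18.52 [0.5195 0.2326 0.2871] [-0.0113 -0.0292] -5.7
```

apply_moves([
  [0,0,0.028,0.1,1],
])

```text
clock: 18.6
position: [0.5218, 0.2341, 0.2651]
ee_rot: [0.865, 0.502, -0.007, 0.01]
ft_force: [0.0, 0.9, -5.7]
grip_width: 0.234
```

```bash
python3 w.py 6; python3 look.py w15; python3 al.py w15; cp pics/w15.png pics/v15.png
```

```text
18.9 [0.5197 0.2323 0.2607] [-0.0098 -0.0284] -6.3
underside centre [0.5183 0.2312 0.1997] r 0.0478 tilt [-0.0003  0.0126] yaw 60.29 turn needed(tool) 0.04 tool shift for xy (world-horizontal) [-0.0014 -0.0007  0.    ]
```

View pics/v15.png

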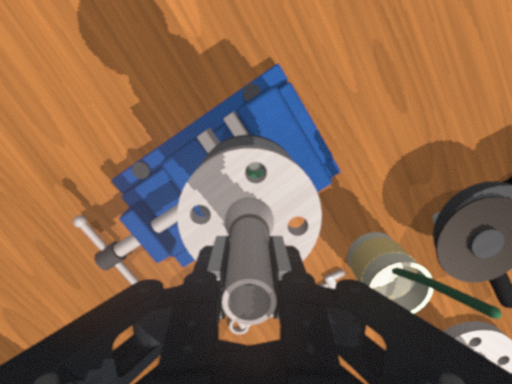

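The stub is over the studs, disc at (250,205), with nothing else nearby. Next is the guarded descent, settling between rows.

apply_moves([
  [-0.001,-0.0007,0.013,0,1],
])

```text
clock: 19.03
position: [0.5198, 0.2325, 0.2505]
ee_rot: [0.865, 0.502, -0.009, 0.01]
ft_force: [0.9, 0.0, -5.8]
grip_width: 0.231
```

```bash
python3 w.py 5; python3 look.py w16; python3 al.py w16
```

```text
19.28 [0.5184 0.2313 0.2476] [-0.0099 -0.0285] -5.7
underside centre [0.517  0.2303 0.1866] r 0.048 tilt [0.0004 0.0134] yaw 60.28 turn needed(tool) 0.03 tool shift for xy (world-horizontal) [ 0.  0. -0.]
```

apply_moves([
  [0.0002,0,0.006,0,1],
])

```text
clock: 19.42
position: [0.519, 0.2318, 0.2429]
ee_rot: [0.865, 0.502, -0.01, 0.01]
ft_force: [0.5, -0.4, -5.7]
grip_width: 0.234
```

```bash
python3 w.py 3 v
```

```text
19.47 [0.5185 0.2314 0.2409] [-0.0097 -0.0283] -8.2
19.52 [0.5182 0.2312 0.241 ] [-0.0106 -0.0287] -6.2
19.57 [0.5183 0.2313 0.2413] [-0.0104 -0.0287] -6.4
```

apply_moves([
  [0.0001,0,0.004,0,1],
])

```text
clock: 19.65
position: [0.5186, 0.2315, 0.2379]
ee_rot: [0.865, 0.502, -0.011, 0.01]
ft_force: [0.0, -0.3, -5.4]
grip_width: 0.23
```

```bash
python3 w.py 4 v
```

```text
19.7 [0.5182 0.2311 0.2365] [-0.0109 -0.0288] -7.4
19.75 [0.5181 0.231  0.2365] [-0.0113 -0.029 ] -5.7
19.8 [0.5181 0.2311 0.2369] [-0.0111 -0.0289] -6.0
19.85 [0.5182 0.2312 0.2371] [-0.0107 -0.0288] -6.6
```

No contact force at 3–4 mm below the stud tops, so the holes have engaged. Continuing down.

apply_moves([
  [0.0001,0,0.005,0,1],
])

```text
clock: 19.93
position: [0.5187, 0.2314, 0.233]
ee_rot: [0.865, 0.502, -0.011, 0.01]
ft_force: [0.4, 0.2, -7.0]
grip_width: 0.231
```

```bash
python3 w.py 4; python3 -c "
from h import *
print(manip.get_obs()['ft_force'])"
```

```text
20.13 [0.5181 0.231  0.2319] [-0.0111 -0.0289] -5.6
[-0.82383315  0.3064526  -5.6082784 ]
```

apply_moves([
  [0.0001,0,0.005,0,1],
])

```text
clock: 20.22
position: [0.5186, 0.2313, 0.2277]
ee_rot: [0.865, 0.502, -0.011, 0.01]
ft_force: [0.3, -0.0, -6.0]
grip_width: 0.234
```

```bash
python3 w.py 4; python3 look.py w17; python3 al.py w17; python3 to.py .517 .2303 .2085
```

```text
20.42 [0.518  0.2309 0.2267] [-0.0115 -0.0291] -6.1
underside centre [0.5164 0.2297 0.1656] r 0.0479 tilt [0.0015 0.0117] yaw 60.29 turn needed(tool) 0.04 tool shift for xy (world-horizontal) [ 0.0008  0.0002 -0.    ]
tool shift [-0.0006 -0.0007  0.0184] pos [0.5181 0.231  0.2269] yaw 60.28 zaxis [-0.0112 -0.029  -0.9995] F [-0.04 -0.14 -6.24] T [ 0.11 -0.03 -0.02] j [ 0.07  0.3  -0.7   1.58  0.21  1.37 -1.18] 20.4667 0.228
```

apply_moves([
  [0.0008,0.0002,0.005,0,1],
])

```text
clock: 20.55
position: [0.5191, 0.2317, 0.2227]
ee_rot: [0.865, 0.502, -0.011, 0.01]
ft_force: [0.0, 0.3, -5.4]
grip_width: 0.229
```

```bash
python3 w.py 4
```

```text
20.75 [0.5185 0.2313 0.2216] [-0.0117 -0.0291] -6.1
```

apply_moves([
  [0.0002,0,0.005,0,1],
])

```text
clock: 20.83
position: [0.519, 0.2317, 0.2174]
ee_rot: [0.865, 0.502, -0.012, 0.01]
ft_force: [0.7, -0.4, -5.5]
grip_width: 0.235
```

```bash
python3 w.py 4; python3 look.py w18; python3 al.py w18; python3 to.py .517 .2303 .2085
```

```text
21.03 [0.5185 0.2313 0.2163] [-0.0121 -0.0292] -7.0
underside centre [0.5173 0.23   0.1553] r 0.048 tilt [0.0021 0.0132] yaw 60.29 turn needed(tool) 0.04 tool shift for xy (world-horizontal) [ 0.0001 -0.0004 -0.    ]
tool shift [-0.0014 -0.0009  0.0081] pos [0.5186 0.2314 0.2166] yaw 60.28 zaxis [-0.0117 -0.0292 -0.9995] F [-0.07 -0.34 -6.02] T [ 0.06 -0.04 -0.01] j [ 0.06  0.31 -0.7   1.59  0.22  1.35 -1.18] 21.0833 0.233
```

apply_moves([
  [0.0001,-0.0002,0.005,0,1],
])

```text
clock: 21.17
position: [0.5189, 0.2317, 0.2124]
ee_rot: [0.865, 0.502, -0.012, 0.01]
ft_force: [0.6, 0.2, -6.7]
grip_width: 0.233
```

```bash
python3 w.py 4
```

```text
21.37 [0.5182 0.2314 0.2113] [-0.0121 -0.0292] -6.1
```

apply_moves([
  [0,0,0.002,0,1],
])

```text
clock: 21.45
position: [0.5184, 0.2314, 0.2097]
ee_rot: [0.865, 0.502, -0.012, 0.01]
ft_force: [0.6, -0.0, -6.9]
grip_width: 0.232
```

```bash
python3 w.py 3; python3 to.py .517 .2303 .2085
```

```text
21.6 [0.5182 0.2312 0.2092] [-0.0123 -0.0294] -5.8
tool shift [-0.0014 -0.0006  0.0007] pos [0.5182 0.2312 0.2092] yaw 60.29 zaxis [-0.0123 -0.0294 -0.9995] F [ 0.69 -0.95 -5.82] T [0.06 0.02 0.04] j [ 0.06  0.31 -0.7   1.6   0.22  1.33 -1.19] 21.6 0.229
```

apply_moves([
  [0,0,0.0015,0,1],
])

```text
clock: 21.68
position: [0.5183, 0.2313, 0.2079]
ee_rot: [0.865, 0.502, -0.012, 0.01]
ft_force: [0.2, 0.4, -6.0]
grip_width: 0.226
```

```bash
python3 w.py 3; python3 to.py .517 .2303 .2085
```

```text
21.83 [0.5181 0.2311 0.2076] [-0.0125 -0.0295] -6.4
tool shift [-0.0013 -0.0005 -0.0009] pos [0.5181 0.2311 0.2076] yaw 60.29 zaxis [-0.0125 -0.0295 -0.9995] F [ 0.08 -0.38 -6.44] T [0.05 0.03 0.01] j [ 0.06  0.31 -0.7   1.6   0.22  1.33 -1.19] 21.8333 0.231
```

apply_moves([
  [0,0,0.001,0,1],
])

```text
clock: 21.92
position: [0.5183, 0.2312, 0.2073]
ee_rot: [0.865, 0.502, -0.012, 0.01]
ft_force: [-2.9, -2.6, 8.7]
grip_width: 0.229
```

```bash
python3 w.py 3;python3 -c "
from h import *
print(manip.get_obs()['ft_force'])"
```

```text
22.07 [0.5183 0.2312 0.2073] [-0.0117 -0.0294] 3.0
[-1.98926972 -1.41041474  3.02385199]
```

apply_moves([
  [0,0,0.001,0,1],
])

```text
clock: 22.15
position: [0.5184, 0.2312, 0.2073]
ee_rot: [0.865, 0.502, -0.012, 0.01]
ft_force: [-4.9, -2.9, 8.8]
grip_width: 0.233
```

```bash
python3 w.py 3; python3 to.py .517 .2303 .2085
```

```text
22.3 [0.5184 0.2312 0.2073] [-0.0109 -0.0294] 6.5
tool shift [-0.0015 -0.0007 -0.0011] pos [0.5184 0.2312 0.2073] yaw 60.27 zaxis [-0.0109 -0.0294 -0.9995] F [-3.41 -3.86  6.55] T [-0.51  1.07  0.  ] j [ 0.06  0.31 -0.7   1.6   0.22  1.33 -1.19] 22.3 0.233
```

apply_moves([
  [0,0,0,0,0.45],
  [0,0,0,0,0.2],
  [0,0,0,0,-0.1],
  [0,0,0,0,-0.2],
])

```text
clock: 22.63
position: [0.5195, 0.2321, 0.2085]
ee_rot: [0.865, 0.502, -0.01, 0.01]
ft_force: [-1.0, -0.8, 0.1]
grip_width: 0.601
```

```bash
python3 w.py 3; python3 look.py w19; python3 al.py w19; python3 to.py .517 .2303 .2085
```

```text
22.78 [0.5194 0.232  0.2083] [-0.0077 -0.0278] -0.4
underside centre [0.5169 0.2301 0.1461] r 0.0479 tilt [-0.0002 -0.0002] yaw 60.28 turn needed(tool) 0.03 tool shift for xy (world-horizontal) [ 0.0002 -0.     -0.    ]
tool shift [-0.0027 -0.0012 -0.0001] pos [0.5194 0.232  0.2083] yaw 60.28 zaxis [-0.0077 -0.0278 -0.9996] F [-0.47  0.42  0.75] T [-0.01 -0.01 -0.01] j [ 0.06  0.31 -0.7   1.6   0.22  1.33 -1.19] 22.8333 0.603
```

Released: the disc is flat (tilt 0.0°), centred, and at z = 0.146, the measured gasket height. Withdrawing.

apply_moves([
  [0,0,-0.01,0,-0.2],
  [0,0,-0.02,0,-0.2],
  [0,0,-0.03,0,-0.2],
  [0,0,-0.03,0,-0.2],
  [0,0,-0.03,0,-0.2],
])

```text
clock: 23.25
position: [0.5178, 0.2335, 0.3282]
ee_rot: [0.865, 0.502, -0.016, 0.009]
ft_force: [1.2, -0.9, 0.3]
grip_width: 0.6
```

apply_moves([
  [-0.02,0,-0.03,0,-0.2],
  [-0.03,0,-0.01,0,-0.2],
  [-0.03,0,0,0,-0.2],
  [-0.02,0,0,0,-0.2],
])

```text
clock: 23.58
position: [0.4685, 0.1515, 0.3826]
ee_rot: [0.862, 0.506, -0.01, 0.008]
ft_force: [0.5, 0.4, 0.3]
grip_width: 0.601
```

```bash
python3 w.py 4; python3 look.py w20
python3 - <<'E'
from h import *
from tilt import plane
f=np.load("w20.npz"); W=cloud(f["K"],f["T"],f["d"]); r=np.hypot(W[...,0]-.517,W[...,1]-.2303)
q=W[(r<.05)&(W[...,2]>.14)&(W[...,2]<.17)]; x=plane(q); q=q[abs(q[:,:2]@x[:2]+x[2]-q[:,2])<.002]
print("disc top z",x[:2]@[.517,.2303]+x[2],"slope",x[:2],cv2.minEnclosingCircle(q[:,:2].astype(np.float32)),manip.get_obs()["ft_force"])
im=camera("scene")[0]; save("fin.png",np.hstack([f["im"][:, :400],cv2.resize(im[60:260,130:400],(400,384))]))
E
```

```text
23.78 [0.4692 0.1525 0.3814] [-0.0111 -0.025 ] 0.4
disc top z 0.16023936298306465 slope [0.00093634 0.00159946] ((0.517085075378418, 0.23051083087921143), 0.04766029492020607) [ 0.35013653  0.47908341 -0.36071784]
```

View pics/fin.png

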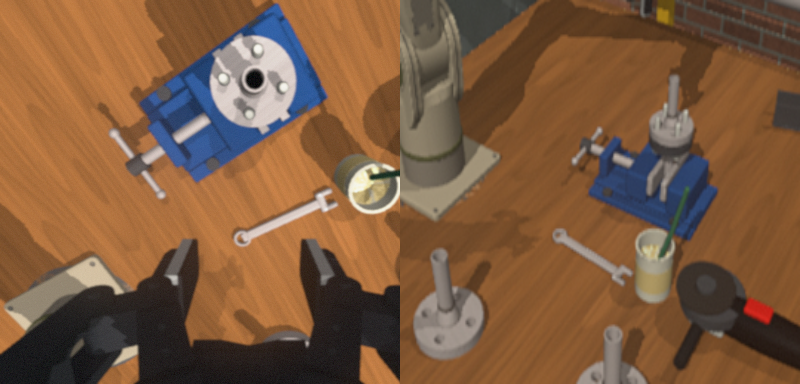

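The wrist half shows all four studs through the holes at (223,78), (257,49), (284,87) and (249,113), around the pipe at (255,80). The scene half shows the stub upright and seated, with the other things undisturbed.

```bash
python3 -c "
from h import workorder
print(workorder.hand_in())"
```

```text
the job is handed in; nothing more can be done
None
```

The smallest flanged stub is fully home on the gasket with all four studs through its holes. I let it go, backed the arm clear, and handed the job in at about 24 s; the hand-in gave no verdict.

**How it went:** The arm had picked up about 2° of tilt while carrying the stub. I set the stub down once on clear bench beside the vise and gripped it again. Just before lowering, I trimmed out most of what was left, to about 0.8°. The holes went over the studs with no measurable force. The only contact was at the gasket, about 15 N.

**Last checks:**
- **Height:** the disc top is at z = 0.160 m, so the underside is at 0.146 m. That matches the gasket height I measured; the text gives 0.147 m, and the cameras read about 0.7 mm low throughout.
- **Flatness:** the slope is under 0.002 rad.
- **Centring:** the disc centre is within 0.3 mm of the measured pipe axis.
- **Other things:** in the last pictures the spanner, tin and grinder lie where they were. The nut tray was not in those pictures, and the arm did not work near it.

Nothing in the final checks failed. One mistake on the way: I first turned the wrong way, to within 0.03 rad of the last joint's limit, then turned back.

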